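# Pin the chute and set its swivel cap

### The job

Get the sherd chute ready to swivel: first push the headed pin fully home through the fork and lug, then screw the knurled cap clockwise (seen from above) down until it bottoms out, and back it off a quarter turn. Finish still gripping the cap there, holding it steady without letting go, and leave everything else lying on the counter where it is.

Things in the scene. Friction and masses are not known exactly. Their poses are not given: they have to be found in the camera images.
- chute_stand: fixed grey stand with the galvanized chute. Origin under the middle of its 160 x 220 mm base plate, on the counter; +x runs down the chute to the crate, z up. The pin stands in a fork at x 0, y +50 mm (fork top 148 mm high), the cap at x 0, y -50 mm (plate round its boss 138 mm high), both axes vertical. Nothing else of it rises above 160 mm; crate at x 265 to 445 mm, 65 mm high
- pin_head (a point): centre of the top face of the steel pin's round head (head 24 mm across, 8 mm thick; shank 12 mm). It stands 178 to 186 mm above the counter at the start, 156 mm when the pin is seated (head's underside on the fork)
- hinge_pin (a joint): how far the pin has been pushed down, m: 0 to 0.008 at the start, 0.030 when the head is seated on the fork (end of travel). The pin is captive in the hole and moves only along its vertical axis; it needs about 6 N and stays where it is left
- cap: round knurled brass cap, vertical axis, 42 mm across, 32 mm tall, captive on a threaded stud, its thread already started. A short raised dark rib on its flat top runs from the centre out along the cap's own +x. Origin on the axis at its underside, z up. Under it stands a boss 36 mm across, 17 mm tall, so fingertips may reach 14 mm below the bottomed cap
- cap_grip (a point): point on the cap's axis 18 mm above its underside, a good height for the TCP when gripping the cap across from above (any yaw). It is 173 mm above the counter when the cap is bottomed, up to 5 mm more at the start
- cap_thread (a joint): angle by which the cap is unscrewed from bottomed, rad: 0 = bottomed on the boss (hard stop), grows anticlockwise seen from above; starts at 2.4 to 3.9, upper stop 6.2. Rises 8 mm a turn (1.27 mm a rad). Drag about 0.06 N m; stays where it is left. At 0 the rib points along the stand's +x, at pi/2 along its +y
- amphora_handle: curved black-glazed amphora handle, C-shaped, 130 x 80 x 22 mm, lying between the robot and the stand; origin at the middle of the C on its underside
- sherd_a: flat buff earthenware sherd about 90 x 65 x 9 mm beside the stand on its +y side; origin near its middle, underside
- sherd_b: flat buff earthenware sherd about 75 x 55 x 9 mm beside the chute on its -y side; origin near its middle, underside
- sanding_block: round wooden sanding block, 68 mm across, 28 mm high, beside the stand on its -y side; origin at the centre of its underside
- calliper: small brass calliper lying flat, 130 x 55 x 9 mm, beside the chute; origin under the middle of its beam
- plumb_weight: small dark steel weight, 44 mm across, 44 mm high, standing on the -y side of the stand; origin at the centre of its underside

How it is judged:
By the outcome, as a careful person would: the job done as asked, in the order asked, and still so for the second after the job is handed in, while the arm keeps its last pose, push and grip.
It also fails if it takes over 64 s, if anything falls off the work surface, if the arm or the gripper's body presses on something with over 40 N, if the wrist force passes 120 N, or if a joint passes its speed limit or range.

### The arm

A 7-joint arm with a two-finger parallel gripper is mounted at the origin on the work surface. World frame = base frame: x ahead of the robot, y to its left, z up, the work surface at z = 0. Lengths are in mm, angles in rad, forces in N, time in s.
With the tool pointing down it reaches from about 425 to 975 mm from the base axis. Payload 16.7 kg.
Tool frame: the origin (TCP) lies between the finger pads, 19 mm behind the fingertips; this is the grasp point; z points along the fingers, y is the line along which they close (so a half turn about z gives the same grasp; the last joint's range is limited). The gripper opens to 85 mm and grips with 20 to 120 N. Pads are 22 mm wide; open, the fingers measure 114 mm over their backs; the gripper's body (76 mm by 85 mm) begins 54 mm behind the grasp point. The pads swing forward as they close: fully open they stand 13 mm farther back than shut.
Start: joints at [1.171, 0.426, 0.074, 1.606, -0.034, 1.111, -0.067], TCP at [166.837, -654.021, 250.002] pointing down, gripper open.
Joint ranges: [-2.85, 2.85], [-0.5, 2.14], [-1.23, 1.37], [0.21, 2.46], [-1.02, 4.16], [0.16, 2.05], [-2.73, 2.73]. Speed limits (rad/s): [1.89, 1.89, 2.39, 2.39, 3.01, 3.01, 3.01].

### API

Orientations are given as a unit quaternion [x, y, z, w].
In Python, from rig import robot gives the robot as it stands.
- The arm moves only by the tool drive_effector, called by a JSON object that holds its "name" and its "arguments". Schema: {"type":"object","properties":{"motion":{"type":"array","items":{"type":"array","prefixItems":[{"type":"array","items":{"type":"number"},"minItems":3,"maxItems":3},{"type":"array","items":{"type":"number"},"minItems":3,"maxItems":3}],"minItems":2,"maxItems":2},"minItems":1,"maxItems":20},"jaw":{"type":"number"},"force":{"type":"number"},"only":{"type":"string"},"quiet":{"type":"boolean"},"lines":{"type":"string"}},"required":["motion"],"additionalProperties":false}. motion is a list of rows, 1 to 20 of them, each written [[dx, dy, dz], [rx, ry, rz]]: dx, dy, dz in shares of 75 cm (1.0 is 75 cm), then a rotation vector rx, ry, rz in fractions of the full range, 1 being pi rad; each row is the pose to reach, as a shift and turn from the pose commanded when the call began, along the tool's axes at that moment; what a row does not reach only later rows make up. A row lasts 1/12 s, in which the tool goes at most 41.7 mm and 0.125 rad, less where a joint would pass 70% of its speed; a pose out of reach is approached as far as the arm can. jaw is the finger opening in mm, set as the call begins (left out keeps the last). The fingers move at their own pace and stop on an object; force is the grip in N (left out, the last holds). Time passes only in rows, so rows that do not move let the fingers close. The tool returns the time, the measured TCP pose, the force, the opening and the grip force at its end. only (a regular expression) keeps the lines of the reply that match it, lines (a string "A,B") keeps lines A to B, and quiet returns only ok. Input that does not fit is refused with a message, and nothing moves.
- robot.get_state(): the state, without advancing time (a new reading comes with each control period).
- robot.get_image(name): name is "scene" or "top" or "wrist"; returns a dict with "image" (400x640x3 uint8, blue, green, red), "vfov" (degrees; the focal length in pixels is half the picture's height over the tangent of half this angle, whatever the lens; pixels are square), "cx", "cy" (the principal point, pixels), "world_to_cam" (4x4, takes a point from world to camera coordinates); the wrist camera has in their place "tool_from_camera" (4x4, takes a point from camera to tool coordinates, whose origin is the TCP and whose axes are the flange's). Camera axes: x right, y down, z forward; pixel columns grow to the right and rows downward; lengths in mm; the calibration is good to about 2 mm. A picture is of the moment at which its call begins: read the wrist's pose just before it. There is no depth.
- robot.close_job(): hands the job in; it is judged then, once.
The state is a dict: "clock": time; "joint_pos": joint angles; "joint_velocities": joint speeds; "joint_efforts": joint torques, N m; "tcp_pos": TCP position; "eef_rot": TCP orientation; "force": force on the tool from outside, world axes, zero at the start; "ft_torque": the same for the moment, N m; "grip_width": finger opening in mm; "gripper_force": force on a finger pad.
Only numpy, scipy, OpenCV 4.12 (cv2) and the standard library are available. Lean on these libraries where they do the work, as an engineer would, in place of code of your own. Each camera call takes 0.05 s, during which the arm holds its last target. There are 200 camera calls.

## Working session

There is one attempt and no reset: what is moved stays moved. The work goes in short steps, Python scripts to look and compute and a tool call to move; the robot and the scene stay as the last step left them, time stands still between calls to the robot, and variables do not carry over. Pictures are saved under pics/ and viewed, at most 10 in all, crops included, and the job is handed in when it is done.

```bash
ls; mkdir -p pics
```

Run:
```python
from rig import robot
import cv2,numpy as np
s=robot.get_state();print(s)
for n in("scene","top"):
    d=robot.get_image(n);cv2.imwrite(f"pics/{n}0.png",d["image"]);print(n,d["vfov"],d["cx"],d["cy"],np.array(d["world_to_cam"]).round(4).tolist(),[k for k in d])
```

```text
pics
rig.py
{'clock': 0.0, 'joint_pos': array([ 1.17152538,  0.42671773,  0.07388403,  1.60663543, -0.03411125,
        1.11076945, -0.06707159]), 'joint_velocities': array([-1.45472677e-04, -8.67296668e-04,  1.15356001e-03,  6.16087328e-04,
       -7.64058397e-04,  5.32230890e-06,  4.39252461e-04]), 'joint_efforts': array([ 6.11330711e-05, -9.49830866e+01,  3.76056165e+00, -4.63512111e+01,
        1.92134263e-02,  1.01872088e-02, -2.52828994e-05]), 'tcp_pos': array([ 166.70763577, -653.68923443,  249.30853526]), 'eef_rot': array([ 9.92214187e-01,  1.24541577e-01, -1.26869785e-04, -6.21932523e-04]), 'force': array([-0.20933836,  0.43724877, -0.60171256]), 'ft_torque': array([-0.02865969, -0.00309006, -0.00553002]), 'gripper_force': 0.0, 'grip_width': 85.61907610865963}
scene 42.3386973320366 319.9094371947755 193.12197068986168 [[-0.73, 0.6834, 0.0021, 414.3514], [0.47, 0.5042, -0.7245, -176.8168], [-0.4962, -0.5279, -0.6893, 1522.7415], [0.0, 0.0, 0.0, 1.0]] ['image', 'vfov', 'cx', 'cy', 'world_to_cam']
top 54.18907920898465 318.13012766394246 197.749709628088 [[-0.0258, -0.9997, 0.0056, 8.9361], [-0.9719, 0.0238, -0.2343, 598.8561], [0.2341, -0.0115, -0.9721, 838.7854], [0.0, 0.0, 0.0, 1.0]] ['image', 'vfov', 'cx', 'cy', 'world_to_cam']
```

View pics/scene0.png

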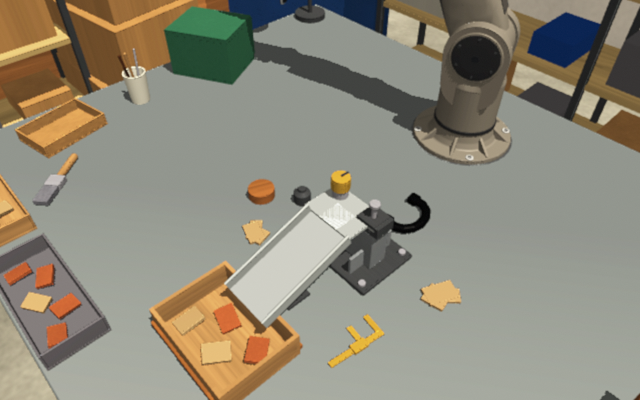

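View pics/top0.png

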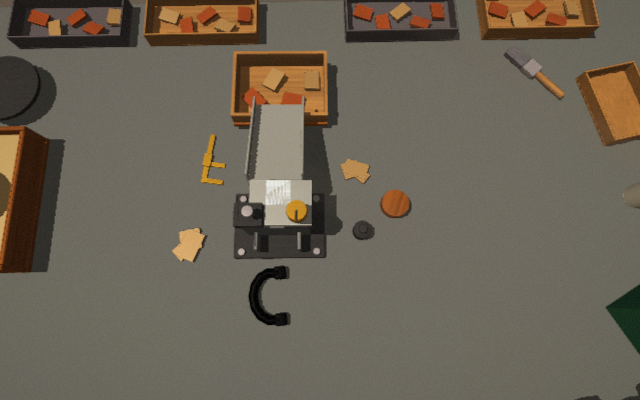

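The scene view shows the cap near (341,182) and the pin head near (376,206). In the top view the cap is near (296,211) and the pin near (247,211). Next I'll magnify both.

Run:
```python
import cv2,numpy as np
a=cv2.imread("pics/scene0.png")[165:235,320:400];b=cv2.imread("pics/top0.png")[180:260,230:330]
A=cv2.resize(a,(400,350),interpolation=0);B=cv2.resize(b,(400,320),interpolation=0)
c=np.zeros((350,800,3),np.uint8);c[:,:400]=A;c[:320,400:]=B
cv2.imwrite("pics/crop0.png",c)
for n in("scene","top"):
    im=cv2.imread(f"pics/{n}0.png");h=cv2.cvtColor(im,cv2.COLOR_BGR2HSV)
    m=cv2.inRange(h,(12,130,90),(32,255,255))
    k,l,s,ce=cv2.connectedComponentsWithStats(m)
    for i in range(1,k):
        if s[i,4]>40: print(n,s[i],ce[i])
```

```text
scene [   0    0   68   54 2692] [27.35661218 22.58580981]
scene [  65    0  164   91 7316] [126.35155823  32.61303991]
scene [384   0  63  31 526] [415.97908745  13.61596958]
scene [ 505   12   83   83 1571] [538.40992998  57.36728199]
scene [   0   38  107  120 7658] [46.81130844 98.78728127]
scene [414  45  28  15 146] [428.74657534  51.47260274]
scene [ 585   45   55   67 1197] [609.17126149  80.37092732]
scene [ 573  111   67   41 1213] [617.65952185 128.58862325]
scene [ 58 154  19  20 155] [ 68.01290323 163.9483871 ]
scene [331 171  20  23 383] [340.26370757 181.80678851]
scene [   0  175   36   71 1255] [ 12.63346614 216.32430279]
scene [248 179  26  25 531] [261.04896422 191.17702448]
scene [ 150  262  152  138 9270] [221.81165049 337.64563107]
scene [328 315  56  52 669] [358.02541106 341.4573991 ]
top [ 143    0  114   36 2131] [203.37353355  19.54622243]
top [ 476    0  124   39 2504] [536.38618211  14.18889776]
top [390   3  21  17 194] [399.67525773  11.02061856]
top [107   9  14  15 181] [113.54696133  16.18232044]
top [ 48  20  13  15 171] [54.15204678 27.28654971]
top [ 231   51   97   66 3427] [285.8546834   82.59206303]
top [ 576   61   64   85 3598] [613.32851584 101.84380211]
top [536  71  29  27 246] [549.76422764  84.59349593]
top [234 122  16   3  46] [241.23913043 122.97826087]
top [  0 126  24 144 796] [ 10.45603015 187.29020101]
top [201 134  25  51 456] [210.3377193  163.44736842]
top [341 159  29  24 449] [355.08463252 170.15144766]
top [380 189  30  27 550] [394.86       202.34363636]
top [286 200  21  22 334] [295.99401198 209.8502994 ]
top [180 229  21  21 155] [190.52258065 237.30967742]
```

View pics/crop0.png

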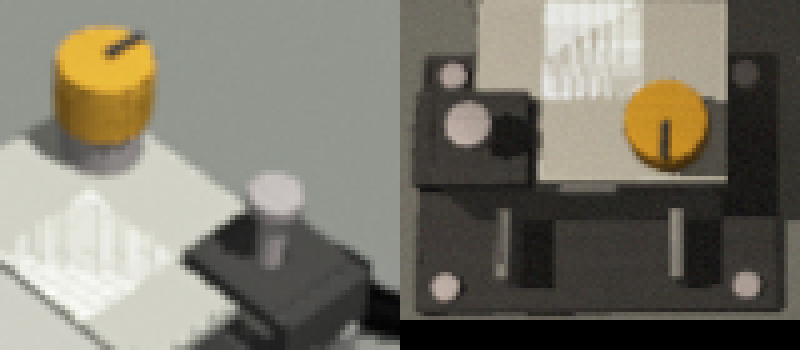

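The crops show the pin head's top at about top (246.8,210.8) and scene (375,203.4). The cap's top is at about top (296.7,210.3) and scene (341.2,175.6). The rib points roughly along -x.

Create h.py:
```python
from rig import robot
import numpy as np
from scipy.spatial.transform import Rotation as R
def ray(d,uv):
    f=200/np.tan(np.radians(d["vfov"])/2)
    v=np.array([(uv[0]-d["cx"])/f,(uv[1]-d["cy"])/f,1])
    if "world_to_cam" in d: M=np.linalg.inv(np.array(d["world_to_cam"]))
    else:
        s=d["s"];T=np.eye(4);T[:3,:3]=R.from_quat(s["eef_rot"]).as_matrix();T[:3,3]=s["tcp_pos"];M=T@np.array(d["tool_from_camera"])
    return M[:3,3],M[:3,:3]@v
def plane(d,uv,z):
    o,v=ray(d,uv);return o+v*(z-o[2])/v[2]
def tri(rs):
    A=0;b=0
    for o,v in rs:
        v=v/np.linalg.norm(v);P=np.eye(3)-np.outer(v,v);A=A+P;b=b+P@o
    return np.linalg.solve(A,b)
def wrist():
    s=robot.get_state();d=robot.get_image("wrist");d["s"]=s;return d
def off(p,yaw=None):
    s=robot.get_state();r=R.from_quat(s["eef_rot"]);print("tool offset",(r.inv().apply(np.array(p)-s["tcp_pos"])).round(1),"tcp",s["tcp_pos"].round(1))
    m=r.as_matrix();print("tool x",m[:,0].round(3),"tool y",m[:,1].round(3),"z",m[:,2].round(4))
```

Run:
```python
from h import *
t=robot.get_image("top");s=robot.get_image("scene")
for n,a,b in(("pin",(246.75,210.75),(375,203.4)),("cap",(296.7,210.3),(341.2,175.6))):
    print(n,tri([ray(t,a),ray(s,b)]).round(1),plane(t,a,182 if n=="pin" else 190).round(1),plane(s,b,182 if n=="pin" else 190).round(1))
# base plate corners bolts
for uv in((243.2,198.5),(316.2,198.2),(241.2,251.7),(316.5,251.2)): print(plane(t,uv,15).round(1))
off([500,0,300])
```

```text
pin [548.2 141.  181. ] [548.7 139.9 182. ] [548.2 142.6 182. ]
cap [544.9  39.8 189. ] [545.5  38.8 190. ] [545.1  41.7 190. ]
[615.  178.4  15. ]
[611.4  -2.   15. ]
[484.2 180.7  15. ]
[480.8   0.5  15. ]
tool offset [ 484.5 -551.2  -50. ] tcp [ 166.8 -653.8  249.6]
tool x [ 0.969  0.247 -0.   ] tool y [ 0.247 -0.969 -0.001] z [-3.e-04  7.e-04 -1.e+00]
```

Careful with the scale: shifts go in shares of 75 cm and turns go in shares of pi rad. That gives: -627 mm is -0.836, 550 mm is 0.7333, -1.4 rad is -0.4456.

{"name": "drive_effector", "arguments": {"motion": [[[0.1867, -0.2133, -0.0667], [0, 0, -0.1273]], [[0.1867, -0.2133, -0.0667], [0, 0, -0.1273]], [[0.1867, -0.2133, -0.0667], [0, 0, -0.1273]], [[0.1867, -0.2133, -0.0667], [0, 0, -0.1273]], [[0.3733, -0.4267, -0.0667], [0, 0, -0.2546]], [[0.3733, -0.4267, -0.0667], [0, 0, -0.2546]], [[0.3733, -0.4267, -0.0667], [0, 0, -0.2546]], [[0.3733, -0.4267, -0.0667], [0, 0, -0.2546]], [[0.3733, -0.4267, -0.0667], [0, 0, -0.2546]], [[0.56, -0.64, -0.0667], [0, 0, -0.382]], [[0.56, -0.64, -0.0667], [0, 0, -0.382]], [[0.56, -0.64, -0.0667], [0, 0, -0.382]], [[0.56, -0.64, -0.0667], [0, 0, -0.382]], [[0.7333, -0.836, -0.0667], [0, 0, -0.4456]], [[0.7333, -0.836, -0.0667], [0, 0, -0.4456]], [[0.7333, -0.836, -0.0667], [0, 0, -0.4456]], [[0.7333, -0.836, -0.0667], [0, 0, -0.4456]], [[0.7333, -0.836, -0.0667], [0, 0, -0.4456]], [[0.7333, -0.836, -0.0667], [0, 0, -0.4456]], [[0.7333, -0.836, -0.0667], [0, 0, -0.4456]]], "jaw": 0, "force": 20}}

```text
clock: 1.87
tcp_pos: [542.9, 86.5, 300.1]
eef_rot: [0.679, 0.734, 0.0, 0.0]
force: [0.9, -0.9, -0.7]
grip_width: -0.3
gripper_force: 0.0
```

Run:
```python
from h import *
import cv2
off([547,140.5,205]);print(robot.get_state()["joint_pos"].round(3))
d=wrist();cv2.imwrite("pics/w1.png",d["image"]);print(np.array(d["tool_from_camera"]).round(3),d["vfov"],d["cx"],d["cy"])
```

```text
tool offset [53.6  8.3 95.1] tcp [542.9  86.5 300.1]
tool x [-0.078  0.997 -0.   ] tool y [0.997 0.078 0.   ] z [ 3.e-04 -1.e-04 -1.e+00]
[ 0.305  0.241 -0.679  1.796  0.164  1.162 -0.346]
[[-1.00000e-03 -9.49000e-01 -3.15000e-01  7.93750e+01]
 [ 1.00000e+00 -1.00000e-03 -0.00000e+00 -2.52000e-01]
 [ 0.00000e+00 -3.15000e-01  9.49000e-01 -1.25642e+02]
 [ 0.00000e+00  0.00000e+00  0.00000e+00  1.00000e+00]] 60.962689874792325 318.69044982055993 202.78553081591312
```

View pics/w1.png

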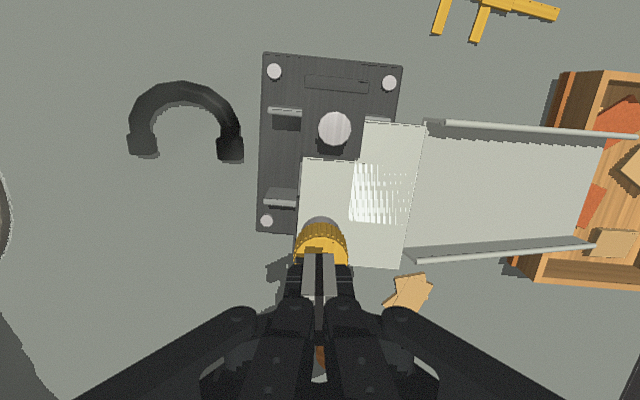

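The wrist view shows the pin head at about (334,128), the cap's edge at (320,245), and the stand lined up almost with the image axes.

Run:
```python
from h import *
import cv2
t=robot.get_image("top");s=robot.get_image("scene");d=wrist()
g=cv2.cvtColor(d["image"],cv2.COLOR_BGR2GRAY)[100:160,305:365]
m=(g>120).astype(np.uint8);k,l,st,ce=cv2.connectedComponentsWithStats(m);i=l[28,29];print(st[i],ce[i]+[305,100])
c=st[i,:2]+(st[i,2:4]-1)/2+[305,100];print(c)
for z in(178,182,186):print(plane(d,c,z).round(1))
P=tri([ray(t,(246.75,210.75)),ray(s,(375,203.4)),ray(d,c)]);print(P.round(1))
a=plane(d,(274,71),12);b=plane(d,(266,220.5),12);e=plane(d,(389,83),12);print(a,b,e)
off([P[0],P[1],P[2]+19])
```

```text
[ 13  14  34  34 883] [334.80860702 130.88901472]
[334.5 130.5]
[549.3 141.  178. ]
[549.  141.4 182. ]
[548.8 141.8 186. ]
[548.6 141.2 181.2]
[483.24198849 184.01338246  12.        ] [480.51077857   1.23567787  12.        ] [615.29147894 182.12502955  12.        ]
tool offset [54.5 10.8 99.4] tcp [542.3  85.9 299.6]
tool x [-0.081  0.997  0.001] tool y [ 0.997  0.081 -0.001] z [-1.e-03  6.e-04 -1.e+00]
```

Scaled: 121 mm is 0.1613, 119 mm is 0.1587.

{"name": "drive_effector", "arguments": {"motion": [[[0.036, 0.0067, 0.0267], [0, 0, 0]], [[0.072, 0.0133, 0.0533], [0, 0, 0]], [[0.072, 0.0133, 0.1067], [0, 0, 0]], [[0.072, 0.0133, 0.12], [0, 0, 0]], [[0.072, 0.0133, 0.1253], [0, 0, 0]], [[0.072, 0.0133, 0.1307], [0, 0, 0]], [[0.072, 0.0133, 0.1347], [0, 0, 0]], [[0.072, 0.0133, 0.1387], [0, 0, 0]], [[0.072, 0.0133, 0.1427], [0, 0, 0]], [[0.072, 0.0133, 0.1467], [0, 0, 0]], [[0.072, 0.0133, 0.1507], [0, 0, 0]], [[0.072, 0.0133, 0.1547], [0, 0, 0]], [[0.072, 0.0133, 0.1587], [0, 0, 0]], [[0.072, 0.0133, 0.1613], [0, 0, 0]], [[0.072, 0.0133, 0.1613], [0, 0, 0]]], "jaw": 0, "force": 20}}

```text
clock: 3.32
tcp_pos: [548.9, 138.3, 180.6]
eef_rot: [0.679, 0.734, 0.001, 0.001]
force: [0.4, -0.1, 0.6]
grip_width: -0.3
gripper_force: 0.0
```

Scaled: 4 mm is 0.0053, 3 mm is 0.004.

{"name": "drive_effector", "arguments": {"motion": [[[0.0027, 0, 0.0013], [0, 0, 0]], [[0.0027, 0, 0.0027], [0, 0, 0]], [[0.0027, 0, 0.004], [0, 0, 0]], [[0.0027, 0, 0.0053], [0, 0, 0]], [[0.0027, 0, 0.0053], [0, 0, 0]]]}}

```text
clock: 3.73
tcp_pos: [549.0, 140.7, 176.3]
eef_rot: [0.679, 0.734, 0.001, 0.001]
force: [1.3, -2.1, 2.5]
grip_width: 0.0
gripper_force: 1.3
```

Run:
```python
from h import *
import cv2
for i in range(3):
  s=robot.get_state();print(s["tcp_pos"].round(2),s["force"].round(1))
  t=robot.get_image("top")
sc=robot.get_image("scene");d=wrist()
a=sc["image"][165:235,320:400];b=d["image"][60:300,220:460]
c=np.zeros((400,800,3),np.uint8);c[:350,:400]=cv2.resize(a,(400,350),interpolation=0);c[:,400:]=cv2.resize(b,(400,400))
cv2.imwrite("pics/c2.png",c)
```

```text
[549.02 140.68 176.27] [ 1.3 -2.1  2.5]
[548.99 140.77 176.26] [ 1.7 -4.3  6. ]
[548.96 140.73 176.2 ] [ 1.7 -3.5  4.9]
```

View pics/c2.png

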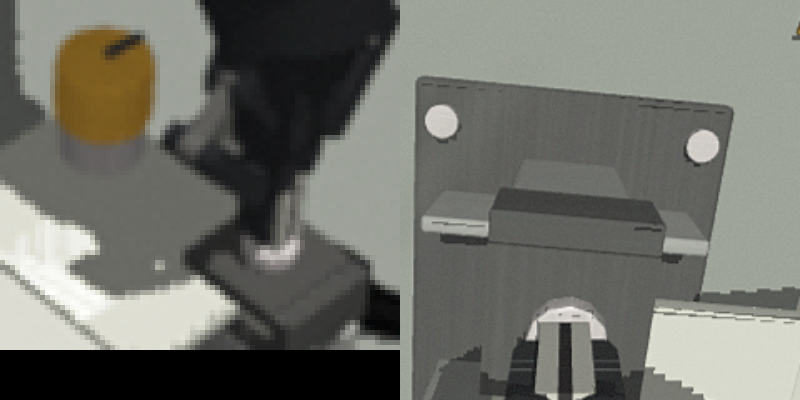

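The fingertips are on the head, at scene px about (374,215), and the head is nearly on the fork. The TCP is at 176, so I'll push until the force rises clearly.

Scaled: 2 mm is 0.0027, 1 mm is 0.0013.

{"name": "drive_effector", "arguments": {"motion": [[[0, 0, 0.0013], [0, 0, 0]], [[0, 0, 0.0027], [0, 0, 0]], [[0, 0, 0.0027], [0, 0, 0]], [[0, 0, 0.0027], [0, 0, 0]]]}}

```text
clock: 4.32
tcp_pos: [549.0, 140.8, 174.7]
eef_rot: [0.679, 0.734, 0.001, 0.001]
force: [-1.5, -6.0, 16.7]
grip_width: 0.2
gripper_force: 8.2
```

Scaled: 2 mm is 0.0027, 1 mm is 0.0013.

{"name": "drive_effector", "arguments": {"motion": [[[0, 0, 0.0013], [0, 0, 0]], [[0, 0, 0.0027], [0, 0, 0]], [[0, 0, 0.0027], [0, 0, 0]], [[0, 0, 0.0027], [0, 0, 0]]]}}

```text
clock: 4.65
tcp_pos: [549.2, 140.8, 174.5]
eef_rot: [0.679, 0.734, 0.001, 0.002]
force: [-13.7, -10.7, 46.5]
grip_width: 0.0
gripper_force: 23.4
```

Scaled: -155 mm is -0.2067, -130 mm is -0.1733.

{"name": "drive_effector", "arguments": {"motion": [[[0, 0, -0.0267], [0, 0, 0]], [[0, 0, -0.08], [0, 0, 0]], [[0, 0, -0.1333], [0, 0, 0]], [[-0.0533, -0.0067, -0.1733], [0, 0, 0]], [[-0.1067, -0.0133, -0.1733], [0, 0, 0]], [[-0.16, -0.02, -0.1733], [0, 0, 0]], [[-0.2067, -0.0267, -0.1733], [0, 0, 0]], [[-0.2067, -0.0267, -0.1733], [0, 0, 0]], [[-0.2067, -0.0267, -0.1733], [0, 0, 0]], [[-0.2067, -0.0267, -0.1733], [0, 0, 0]]], "jaw": 66, "force": 20}}

```text
clock: 5.48
tcp_pos: [540.3, -14.6, 301.5]
eef_rot: [0.679, 0.734, 0.0, 0.0]
force: [-0.3, 0.8, -0.4]
grip_width: 66.0
gripper_force: 0.0
```

Run:
```python
from h import *
import cv2
print(robot.get_state()["joint_pos"].round(3))
off([545.2,40.2,177])
d=wrist();cv2.imwrite("pics/w3.png",d["image"])
t=robot.get_image("top");cv2.imwrite("pics/t3.png",t["image"])
```

```text
[ 0.459  0.215 -0.634  1.815  0.138  1.155 -0.141]
tool offset [ 54.2   9.1 124.5] tcp [540.3 -14.6 301.5]
tool x [-0.078  0.997  0.   ] tool y [0.997 0.078 0.001] z [ 7.e-04  3.e-04 -1.e+00]
```

View pics/w3.png

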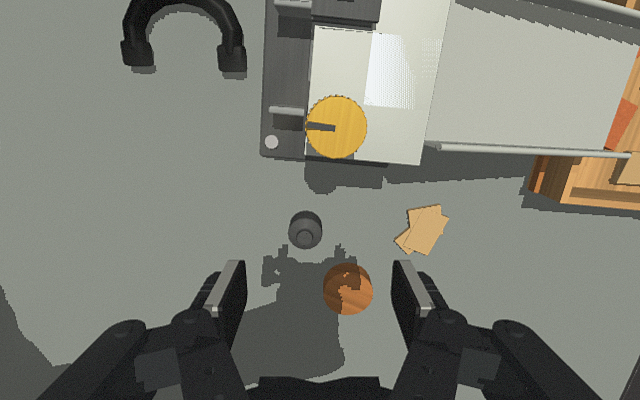

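The wrist view shows the cap at about (336,127), with the rib running left to about (306,126).

Run:
```python
from h import *
import cv2
d=wrist();x0,y0=295,85
im=d["image"][y0:y0+85,x0:x0+85];h=cv2.cvtColor(im,cv2.COLOR_BGR2HSV)
m=cv2.inRange(h,(12,120,80),(32,255,255))
k,l,s,ce=cv2.connectedComponentsWithStats(m);i=1+s[1:,4].argmax();m=(l==i).astype(np.uint8)
cn=max(cv2.findContours(m,0,cv2.CHAIN_APPROX_NONE)[0],key=cv2.contourArea)
hull=cv2.convexHull(cn);(c,r)=cv2.minEnclosingCircle(hull);e=cv2.fitEllipse(hull)
print(s[i],c,r,e)
cc=np.array(e[0]);hm=np.zeros_like(m);cv2.circle(hm,(int(c[0]),int(c[1])),int(r-1),1,-1)
g=cv2.cvtColor(im,cv2.COLOR_BGR2GRAY)
rib=(g<90)&(hm>0);k,l,s,ce=cv2.connectedComponentsWithStats(rib.astype(np.uint8));i=1+s[1:,4].argmax();print("rib",s[i],ce[i])
ys,xs=np.where(l==i);pts=np.c_[xs,ys].astype(np.float32)
vx,vy,px,py=cv2.fitLine(pts,2,0,.01,.01).ravel();q=(pts-[px,py])@[vx,vy]
A=np.array([px,py])+q.min()*np.array([vx,vy]);B=np.array([px,py])+q.max()*np.array([vx,vy])
o=np.array([x0,y0]);z=191
pa,pb=plane(d,A+o,z),plane(d,B+o,z);pc=plane(d,cc+o,z);print("rib ends",pa.round(1),pb.round(1),"cap",pc.round(1),plane(d,np.array(c)+o,z).round(1))
far,near=(pa,pb) if np.linalg.norm(pa-pc)>np.linalg.norm(pb-pc) else (pb,pa)
v=far-near;w=far-pc;print("rib yaw",np.arctan2(v[1],v[0]),np.arctan2(w[1],w[0]))
off([pc[0],pc[1],177])
```

```text
[  10   12   62   64 2830] (40.54246139526367, 43.235687255859375) 31.86600112915039 ((40.71764373779297, 43.05378341674805), (61.71012878417969, 63.237396240234375), 9.770065307617188)
rib [ 11  39  29   9 180] [25.08333333 43.24444444]
rib ends [527.   41.5 191. ] [546.3  40.8 191. ] cap [547.2  42.1 191. ] [547.1  42.  191. ]
rib yaw 3.104995540146415 -3.110635671146025
tool offset [ 54.8  11.3 124.2] tcp [540.3 -13.4 301.2]
tool x [-0.081  0.997  0.   ] tool y [0.997 0.081 0.   ] z [ 3.e-04  4.e-04 -1.e+00]
```

Scaled: 60 mm is 0.08, 54 mm is 0.072, -1.7 rad is -0.5411.

{"name": "drive_effector", "arguments": {"motion": [[[0.036, 0.0067, 0], [0, 0, -0.0382]], [[0.072, 0.0147, 0], [0, 0, -0.0764]], [[0.072, 0.0147, 0], [0, 0, -0.1146]], [[0.072, 0.0147, 0], [0, 0, -0.1528]], [[0.072, 0.0147, 0.0133], [0, 0, -0.191]], [[0.072, 0.0147, 0.0267], [0, 0, -0.2292]], [[0.072, 0.0147, 0.04], [0, 0, -0.2674]], [[0.072, 0.0147, 0.0533], [0, 0, -0.3056]], [[0.072, 0.0147, 0.0667], [0, 0, -0.3438]], [[0.072, 0.0147, 0.08], [0, 0, -0.382]], [[0.072, 0.0147, 0.08], [0, 0, -0.4202]], [[0.072, 0.0147, 0.08], [0, 0, -0.4584]], [[0.072, 0.0147, 0.08], [0, 0, -0.4966]], [[0.072, 0.0147, 0.08], [0, 0, -0.5348]], [[0.072, 0.0147, 0.08], [0, 0, -0.5411]], [[0.072, 0.0147, 0.08], [0, 0, -0.5411]], [[0.072, 0.0147, 0.08], [0, 0, -0.5411]]], "jaw": 66, "force": 20}}

```text
clock: 7.05
tcp_pos: [546.9, 40.4, 241.0]
eef_rot: [-0.102, 0.995, 0.0, 0.0]
force: [-0.1, 0.9, -0.9]
grip_width: 66.4
gripper_force: 0.0
```

Run:
```python
from h import *
print(robot.get_state()["joint_pos"].round(3))
off([546.8,41.3,177])
```

```text
[ 0.577  0.363 -0.938  1.858  0.33   1.086  1.289]
tool offset [-0.1  0.9 64. ] tcp [546.9  40.4 241. ]
tool x [-0.979 -0.204 -0.   ] tool y [-0.204  0.979  0.   ] z [-0.e+00  4.e-04 -1.e+00]
```

Scaled: 64 mm is 0.0853, 60 mm is 0.08.

{"name": "drive_effector", "arguments": {"motion": [[[0, 0.0013, 0.04], [0, 0, 0]], [[0, 0.0013, 0.0667], [0, 0, 0]], [[0, 0.0013, 0.08], [0, 0, 0]], [[0, 0.0013, 0.0853], [0, 0, 0]], [[0, 0.0013, 0.0853], [0, 0, 0]], [[0, 0.0013, 0.0853], [0, 0, 0]]], "jaw": 66, "force": 20}}

```text
clock: 7.55
tcp_pos: [547.1, 41.3, 177.9]
eef_rot: [-0.104, 0.995, 0.0, 0.0]
force: [-0.0, 0.4, -0.0]
grip_width: 66.5
gripper_force: 0.0
```

{"name": "drive_effector", "arguments": {"motion": [[[0, 0, 0], [0, 0, 0]], [[0, 0, 0], [0, 0, 0]], [[0, 0, 0], [0, 0, 0]], [[0, 0, 0], [0, 0, 0]], [[0, 0, 0], [0, 0, 0]], [[0, 0, 0], [0, 0, 0]]], "jaw": 30, "force": 35}}

```text
clock: 8.05
tcp_pos: [547.1, 42.3, 178.5]
eef_rot: [-0.104, 0.995, 0.001, 0.001]
force: [-4.8, 6.4, 12.1]
grip_width: 41.1
gripper_force: 34.4
```

Run:
```python
from h import *
s=robot.get_state();print(s["tcp_pos"].round(2),s["force"].round(1),s["ft_torque"].round(3),s["grip_width"],s["gripper_force"])
```

```text
[547.12  42.34 178.5 ] [-4.8  6.4 12.1] [ 1.264  1.028 -0.028] 41.0799958585622 34.419763684272766
```

Scaled: -1 mm is -0.0013, -0.8 mm is -0.0011, 1 rad is 0.3183.

{"name": "drive_effector", "arguments": {"motion": [[[0, 0.0011, -0.0013], [0, 0, 0.0318]], [[0, 0.0011, -0.0011], [0, 0, 0.0637]], [[0, 0.0011, -0.0008], [0, 0, 0.0955]], [[0, 0.0011, -0.0007], [0, 0, 0.1273]], [[0, 0.0011, -0.0005], [0, 0, 0.1592]], [[0, 0.0011, -0.0003], [0, 0, 0.191]], [[0, 0.0011, -0.0001], [0, 0, 0.2228]], [[0, 0.0011, 0], [0, 0, 0.2546]], [[0, 0.0011, 0.0001], [0, 0, 0.2865]], [[0, 0.0011, 0.0004], [0, 0, 0.3183]], [[0, 0.0011, 0.0004], [0, 0, 0.3183]]]}}

```text
clock: 8.97
tcp_pos: [547.1, 43.1, 177.6]
eef_rot: [0.388, 0.921, 0.001, 0.001]
force: [3.4, 6.6, -4.2]
grip_width: 41.3
gripper_force: 37.8
```

Run:
```python
from h import *
s=robot.get_state();print(s["joint_pos"].round(3),s["force"].round(1),s["ft_torque"].round(3),s["grip_width"],s["gripper_force"]);off([0,0,0])
```

```text
[ 0.364  0.376 -0.68   1.929  0.29   0.933  0.316] [ 3.4  6.6 -4.2] [ 1.336 -0.477 -0.076] 41.25929354734088 37.779770493507385
tool offset [ 351.2 -422.3  176.4] tcp [547.1  43.1 177.6]
tool x [-0.698  0.716 -0.   ] tool y [0.716 0.698 0.003] z [ 0.002   0.0016 -1.    ]
```

Scaled: 1.3 mm is 0.0017, 1.1 mm is 0.0015, 1 rad is 0.3183.

{"name": "drive_effector", "arguments": {"motion": [[[0.0004, 0.0004, 0.0001], [0, 0, 0.0318]], [[0.0004, 0.0004, 0.0003], [0, 0, 0.0637]], [[0.0004, 0.0004, 0.0005], [0, 0, 0.0955]], [[0.0004, 0.0004, 0.0007], [0, 0, 0.1273]], [[0.0004, 0.0004, 0.0008], [0, 0, 0.1592]], [[0.0004, 0.0004, 0.0011], [0, 0, 0.191]], [[0.0004, 0.0004, 0.0012], [0, 0, 0.2228]], [[0.0004, 0.0004, 0.0013], [0, 0, 0.2546]], [[0.0004, 0.0004, 0.0015], [0, 0, 0.2865]], [[0.0004, 0.0004, 0.0017], [0, 0, 0.3183]], [[0.0004, 0.0004, 0.0017], [0, 0, 0.3183]]]}}

```text
clock: 9.88
tcp_pos: [547.7, 43.4, 176.3]
eef_rot: [0.783, 0.622, 0.002, 0.0]
force: [6.7, 5.1, -5.8]
grip_width: 41.0
gripper_force: 37.6
```

Run:
```python
from h import *
import cv2
s=robot.get_state();print(s["joint_pos"].round(3),s["force"].round(1),s["ft_torque"].round(3),s["grip_width"],s["gripper_force"]);off([0,0,0])
d=wrist();t=robot.get_image("scene")
c=np.zeros((400,800,3),np.uint8);c[:,:400]=cv2.resize(d["image"][180:380,220:420],(400,400));c[:350,400:]=cv2.resize(t["image"][165:235,320:400],(400,350),interpolation=0)
cv2.imwrite("pics/c4.png",c)
```

```text
[ 0.203  0.341 -0.479  1.939  0.196  0.904 -0.601] [ 6.7  5.1 -5.8] [ 1.19  -1.409 -0.054] 41.030361422705084 37.585458755493164
tool offset [-166.1 -524.3  174.6] tcp [547.7  43.4 176.3]
tool x [0.225 0.974 0.002] tool y [ 0.974 -0.225  0.003] z [ 0.0031  0.0017 -1.    ]
```

View pics/c4.png

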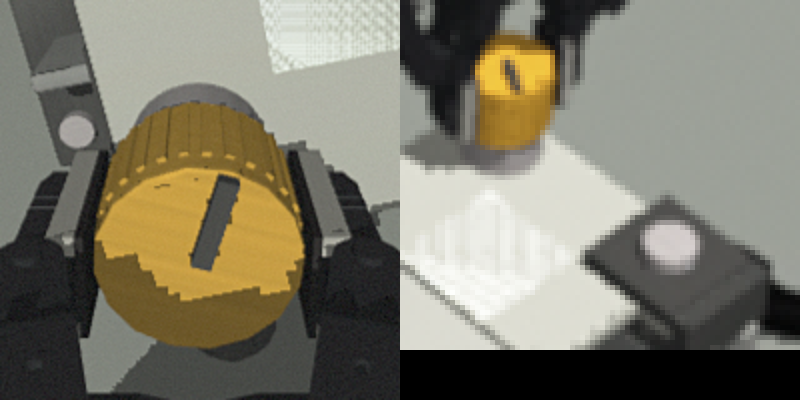

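The wrist view shows the rib clearly, from crop (203,268) to (228,178). In the scene view the pin head sits flat on the fork. I'll measure the cap angle from the rib.

Add to h.py:
```python
def rib(z):
    import cv2
    d=wrist();x0,y0=272,258;im=d["image"][y0:y0+84,x0:x0+96]
    h=cv2.cvtColor(im,cv2.COLOR_BGR2HSV)
    m=((h[...,1]<110)&(h[...,2]<120)).astype(np.uint8)
    k,l,s,ce=cv2.connectedComponentsWithStats(m)
    ok=[i for i in range(1,k) if 60<s[i,4]<900 and s[i,0]>0 and s[i,1]>0 and s[i,0]+s[i,2]<96 and s[i,1]+s[i,3]<84]
    i=max(ok,key=lambda i:s[i,4]);ys,xs=np.where(l==i)
    b=cv2.fitLine(np.c_[xs,ys].astype(np.float32),2,0,.01,.01).ravel();q=(np.c_[xs,ys]-b[2:])@b[:2]
    P=[plane(d,b[2:]+t*b[:2]+[x0,y0],z) for t in(q.min(),q.max())]
    v=P[1]-P[0];a=np.arctan2(v[1],v[0]);m=R.from_quat(d["s"]["eef_rot"]).as_matrix()
    yaw=np.arctan2(m[1,0],m[0,0])
    print("rib px",s[i],"ends",P[0].round(1),P[1].round(1),"yaw mod pi",round(a%np.pi,3),"tool yaw",round(yaw,3),"diff",round((a-yaw)%np.pi,3),"trq",d["s"]["ft_torque"].round(2),"F",d["s"]["force"].round(1),"tcp",d["s"]["tcp_pos"].round(1))
```

```bash
python3 -c "
from h import *
rib(188.5)"
```

```text
rib px [ 43  10  25  47 549] ends [547.1  38.8 188.5] [557.4  57.5 188.5] yaw mod pi 1.066 tool yaw 1.35 diff 2.858 trq [ 1.22 -1.36 -0.04] F [ 6.   5.5 -5.6] tcp [547.8  43.4 176.3]
```

Scaled: 1.1 mm is 0.0015, 1 mm is 0.0013, 0.9 rad is 0.2865.

{"name": "drive_effector", "arguments": {"motion": [[[0.0004, 0.0007, 0.0001], [0, 0, 0.0318]], [[0.0004, 0.0007, 0.0003], [0, 0, 0.0637]], [[0.0004, 0.0007, 0.0005], [0, 0, 0.0955]], [[0.0004, 0.0007, 0.0007], [0, 0, 0.1273]], [[0.0004, 0.0007, 0.0008], [0, 0, 0.1592]], [[0.0004, 0.0007, 0.0011], [0, 0, 0.191]], [[0.0004, 0.0007, 0.0012], [0, 0, 0.2228]], [[0.0004, 0.0007, 0.0013], [0, 0, 0.2546]], [[0.0004, 0.0007, 0.0015], [0, 0, 0.2865]], [[0.0004, 0.0007, 0.0015], [0, 0, 0.2865]], [[0.0004, 0.0007, 0.0015], [0, 0, 0.2865]]]}}

```text
clock: 10.95
tcp_pos: [548.3, 43.0, 175.2]
eef_rot: [0.975, 0.223, 0.002, -0.0]
force: [7.1, 2.7, -5.2]
grip_width: 41.0
gripper_force: 37.6
```

```bash
python3 -c "
from h import *
rib(187)"
```

```text
rib px [ 43   9  25  49 560] ends [545.2  40.1 187. ] [566.4  43.6 187. ] yaw mod pi 0.163 tool yaw 0.449 diff 2.856 trq [ 0.66 -1.49 -0.05] F [ 7.1  2.7 -5.2] tcp [548.3  43.  175.2]
```

{"name": "drive_effector", "arguments": {"motion": [[[0, 0, 0], [0, 0, 0.0095]], [[0, 0, 0.0001], [0, 0, 0.0191]], [[0, 0, 0.0001], [0, 0, 0.0286]], [[0, 0, 0.0001], [0, 0, 0.0382]], [[0, 0, 0.0001], [0, 0, 0.0382]], [[0, 0, 0.0001], [0, 0, 0.0382]]]}}

```text
clock: 11.5
tcp_pos: [548.4, 43.0, 175.1]
eef_rot: [0.986, 0.164, 0.002, -0.0]
force: [7.3, 3.0, -6.8]
grip_width: 41.4
gripper_force: 37.5
```

```bash
python3 -c "
from h import *
rib(187)"
```

```text
rib px [ 43   9  25  49 561] ends [545.2  40.5 187. ] [566.5  41.4 187. ] yaw mod pi 0.043 tool yaw 0.33 diff 2.855 trq [ 0.66 -1.58 -0.06] F [ 7.3  3.  -6.8] tcp [548.4  43.  175.1]
```

Scaled: 0.1 mm is 0.0001, 0.06 rad is 0.0191.

{"name": "drive_effector", "arguments": {"motion": [[[0, 0, 0], [0, 0, 0.0064]], [[0, 0, 0], [0, 0, 0.0127]], [[0, 0, 0.0001], [0, 0, 0.0191]], [[0, 0, 0.0001], [0, 0, 0.0191]], [[0, 0, 0.0001], [0, 0, 0.0191]]]}}

```text
clock: 11.97
tcp_pos: [548.4, 42.9, 175.0]
eef_rot: [0.991, 0.134, 0.002, -0.0]
force: [6.9, 2.4, -4.8]
grip_width: 41.2
gripper_force: 37.6
```

```bash
python3 -c "
from h import *
rib(187)"
```

```text
rib px [ 43   9  25  49 560] ends [545.3  40.6 187. ] [566.6  40.2 187. ] yaw mod pi 3.122 tool yaw 0.27 diff 2.852 trq [ 0.54 -1.56 -0.08] F [ 6.9  2.4 -4.8] tcp [548.4  42.9 175. ]
```

Scaled: 0.04 rad is 0.0127.

{"name": "drive_effector", "arguments": {"motion": [[[0, 0, 0], [0, 0, 0.0064]], [[0, 0, 0], [0, 0, 0.0127]], [[0, 0, 0], [0, 0, 0.0127]], [[0, 0, 0], [0, 0, 0.0127]]]}}

```text
clock: 12.35
tcp_pos: [548.4, 42.9, 175.0]
eef_rot: [0.993, 0.115, 0.002, -0.0]
force: [7.7, 2.0, -6.1]
grip_width: 41.3
gripper_force: 37.5
```

```bash
python3 -c "
from h import *
rib(187)"
```

```text
rib px [ 43   9  24  49 558] ends [545.1  40.7 187. ] [566.6  39.9 187. ] yaw mod pi 3.105 tool yaw 0.23 diff 2.874 trq [ 0.41 -1.58  0.58] F [ 7.7  2.  -6.1] tcp [548.4  42.9 175. ]
```

Scaled: 0.03 rad is 0.0095.

{"name": "drive_effector", "arguments": {"motion": [[[0, 0, 0], [0, 0, 0.0064]], [[0, 0, 0], [0, 0, 0.0095]], [[0, 0, 0], [0, 0, 0.0095]]]}}

```text
clock: 12.65
tcp_pos: [548.1, 42.8, 174.9]
eef_rot: [0.995, 0.1, 0.001, -0.0]
force: [6.0, 1.1, -3.5]
grip_width: 41.0
gripper_force: 37.9
```

```bash
python3 -c "
from h import *
rib(187)"
```

```text
rib px [ 43   8  23  49 557] ends [545.3  40.8 187. ] [566.7  39.9 187. ] yaw mod pi 3.097 tool yaw 0.2 diff 2.897 trq [ 0.27 -1.12  0.94] F [ 6.   1.1 -3.5] tcp [548.1  42.8 174.9]
```

Torque climbed to 0.94 N m and the rib has stopped at yaw -0.04, so the cap is bottomed. Now I'll back it off by pi/2.

Scaled: -2 mm is -0.0027, -1.8 mm is -0.0024, -1.58 rad is -0.5029.

{"name": "drive_effector", "arguments": {"motion": [[[0, 0, -0.0001], [0, 0, -0.0318]], [[0, 0, -0.0004], [0, 0, -0.0637]], [[0, 0, -0.0005], [0, 0, -0.0955]], [[0, 0, -0.0007], [0, 0, -0.1273]], [[0, 0, -0.0008], [0, 0, -0.1592]], [[0, 0, -0.0011], [0, 0, -0.191]], [[0, 0, -0.0012], [0, 0, -0.2228]], [[0, 0, -0.0013], [0, 0, -0.2546]], [[0, 0, -0.0015], [0, 0, -0.2865]], [[0, 0, -0.0017], [0, 0, -0.3183]], [[0, 0, -0.0019], [0, 0, -0.3501]], [[0, 0, -0.002], [0, 0, -0.382]], [[0, 0, -0.0021], [0, 0, -0.4138]], [[0, 0, -0.0024], [0, 0, -0.4456]], [[0, 0, -0.0025], [0, 0, -0.4775]], [[0, 0, -0.0027], [0, 0, -0.4934]], [[0, 0, -0.0027], [0, 0, -0.5029]], [[0, 0, -0.0027], [0, 0, -0.5029]], [[0, 0, -0.0027], [0, 0, -0.5029]]]}}

```text
clock: 14.28
tcp_pos: [547.6, 43.1, 176.9]
eef_rot: [0.629, 0.777, 0.001, 0.0]
force: [1.8, 4.8, -0.8]
grip_width: 41.0
gripper_force: 38.0
```

```bash
python3 -c "
from h import *
rib(189)
rib(189)"
```

```text
rib px [ 43   9  24  48 537] ends [548.1  38.9 189. ] [549.2  59.9 189. ] yaw mod pi 1.52 tool yaw 1.78 diff 2.882 trq [ 0.92 -0.43  0.06] F [ 1.8  4.8 -0.8] tcp [547.6  43.1 176.9]
rib px [ 43   9  24  48 537] ends [548.2  38.9 189. ] [549.2  60.  189. ] yaw mod pi 1.521 tool yaw 1.78 diff 2.882 trq [ 0.88 -0.45  0.07] F [ 1.7  4.6 -1.2] tcp [547.6  43.1 176.9]
```

Scaled: -0.01 rad is -0.0032.

{"name": "drive_effector", "arguments": {"motion": [[[0, 0, 0], [0, 0, -0.0032]], [[0, 0, 0], [0, 0, -0.0032]], [[0, 0, 0], [0, 0, -0.0032]], [[0, 0, 0], [0, 0, -0.0032]], [[0, 0, 0], [0, 0, -0.0032]], [[0, 0, 0], [0, 0, -0.0032]]]}}

```text
clock: 14.88
tcp_pos: [547.6, 43.1, 176.9]
eef_rot: [0.626, 0.78, 0.001, 0.0]
force: [2.3, 5.5, -0.0]
grip_width: 41.4
gripper_force: 38.0
```

```bash
python3 -c "
from h import *
rib(189)
print(robot.close_job())"
```

```text
rib px [ 43   9  24  48 535] ends [548.2  38.9 189. ] [549.1  59.9 189. ] yaw mod pi 1.525 tool yaw 1.79 diff 2.876 trq [ 0.94 -0.39 -0.04] F [ 2.3  5.5 -0. ] tcp [547.6  43.1 176.9]
the job is handed in; nothing more can be done
None
```

The pin is pushed fully home, and the cap was screwed down to its stop and backed off a quarter turn (about 1.57 rad by the rib); I handed the job in at 15 s with the gripper still holding the cap, and the result wasn't reported.

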